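# Prop open the instrument case on its folding stay

## Robot

A 6-joint arm with a two-finger parallel gripper is mounted at the origin on a cart in front of the work surface, level with it; the furniture and walls round the work are solid. World frame = base frame: x ahead of the robot, y to its left, z up, the work surface at z = 0. Lengths are in mm, angles in degrees, forces in N, time in s.
With the tool pointing down it reaches from about 350 to 925 mm from the base axis. Payload 6.4 kg.
Tool frame: the origin (TCP) lies on the centre line of the jaws, within the pads' length; the fingertips stand 19 mm ahead of it and the grasp point (between the pads) is the TCP (robot.finger_overhang is the distance from the TCP to the fingertips, in mm); z points along the fingers, y is the line along which they close (so a half turn about z gives the same grasp; the last joint's range is limited). The gripper opens to 85 mm and grips with 20 to 120 N. Pads are 22 mm wide; open, the fingers measure 114 mm over their backs; the gripper's body (76 mm by 85 mm) begins 54 mm behind the grasp point. The pads swing forward as they close: fully open they stand 13 mm farther back than shut.
Start: joints at [-86.694, 14.043, 89.255, -0, 76.702, -9.975], TCP at [149.328, -632.626, 250.29] pointing down, gripper open.
Joint ranges: [-179.41, 179.41], [-58.25, 129.5], [7.25, 145.43], [-54.29, 234.29], [11.92, 165.04], [-157.13, 157.13]. Speed limits (degrees/s): [147.25, 147.25, 180, 180, 180, 180].

## Interface

Orientations are given as [roll, pitch, yaw] about the fixed x, y, z axes, in that order (R = Rz(yaw) Ry(pitch) Rx(roll)).
In Python, from station import robot gives the robot as it stands. Calls block until the motion is done:
- robot.move_ptp(position, orientation): joint-space move of the TCP to a pose.
- robot.move_l(position, ori=None, max_speed=150): straight line of the TCP; ori=None keeps the orientation; max_speed is the mean speed in mm/s.
- robot.goto_joints(angles): joint-space move.
- robot.gripper_to(opening): opening from 0.0 (shut) to 1.0 (fully open); the grip force is fixed at half the most; returns when the fingers have stopped.
- robot.hold(seconds).
- robot.inverse_kinematics(position, orientation): joint angles nearest the present ones, or None.
- robot.capture(name): name is "scene" or "top" or "wrist"; returns a dict with "frame" (480x640x3 uint8, red, green, blue), "mtx" (3x3 intrinsics, pixels), "view" (4x4, takes a point from world to camera coordinates); the wrist camera has in their place "T_tool_cam" (4x4, takes a point from camera to tool coordinates, whose origin is the TCP and whose axes are the flange's). Camera axes: x right, y down, z forward; pixel columns grow to the right and rows downward; lengths in mm; the calibration is good to about 2 mm. A picture is of the moment at which its call begins: read the wrist's pose just before it. There is no depth.
A pose or a line that the arm cannot do raises robot.MotionError and nothing moves.
- robot.hand_in(): hands the job in; it is judged then, once.
Readings, each from a call of its own:
- robot.current_time_s(): time.
- robot.current_joint_pos(): joint angles.
- robot.current_joint_velocities(): joint speeds.
- robot.current_joint_efforts(): joint torques, N m.
- robot.current_tool_pos(): TCP position.
- robot.current_tool_rot(): TCP orientation.
- robot.current_force(): force on the tool from outside, world axes, zero at the start.
- robot.current_ft_torque(): the same for the moment, N m.
- robot.current_width(): opening from 0.0 (shut) to 1.0 (fully open).
- robot.current_grip_force(): force on a finger pad.
Only numpy, scipy, OpenCV 4.12 (cv2) and the standard library are available. Lean on these libraries where they do the work, as an engineer would, in place of code of your own. Each camera call takes 0.05 s, during which the arm holds its last target. There are 200 camera calls.

## Task

Open the small metal instrument case so that it can be worked from: raise its lid by the handle, then lock the folding stay on its left-hand side by pushing the stay's elbow through straight and past centre until it rests against its stop, so that the lid stays up unaided. Push the stay slowly and gently, do not force it on its stop, and do not knock over or push away the vials, specimen holders and pot standing about.

Things in the scene. Friction and masses are not known exactly. Their poses are not given: they have to be found in the camera images.
- case: instrument case fixed to the worktop, bare metal, 100 mm deep (x), 130 mm wide (y), 75 mm high with the lid shut; origin at the centre of its underside; x points from its front (handle side) to its hinge side, y to its left, z up. The folding stay is on the outside of its left (+y) side
- case_hinge (a point): middle of the lid's hinge axis, which runs along the case's y axis; 50 mm behind the case's origin (+x) and 55 mm above the worktop
- lid_handle (a point): middle of the lid's bar handle: a U of 10 mm round bar standing 42 mm out beyond the lid's front edge; its straight part is parallel to the hinge, 50 mm long, 142 mm from the hinge axis. Lid shut: 64 mm above the worktop, level with the lid; lid up: it points up. 37 mm free between bar and lid edge: fingers can close on it from front and back
- stay_knob (a point): middle of the thumb roll on the stay's elbow: dark cylinder 16 mm across, 28 mm long, axis along the case's y, standing out to +y, 91 mm left of the case's middle. Lid shut: 52 mm in front of the case's middle, 42 mm above the worktop; stay straight: 15 mm behind the middle (+x), 81 mm up. Moves on a circle of 44.5 mm radius about the stay's foot
- stay_foot (a point): pivot of the lower link on the case's left side (8 mm in front of the middle, 71 mm left, 43 mm up). Two 44.5 mm links join it by the elbow to the lid's side, 65 mm from the hinge. The elbow rides on the front/upper side of the line foot to lid; to lock, push it back and down (+x, -z, square to that line) through straight to its stop, 6 mm on. Straight, it leans back 32 degrees
- case_lid (a joint): lid angle, rad: 0 shut, 1.26 (72 degrees) fully up with the stay straight, 1.24 locked. A hinge damper (2 N m s/rad) makes the lid slow: lifting it at 0.3 rad/s takes about 7 N at the handle; let go unlocked it sinks, at first at about 0.02 rad/s, then faster. The open lid leans to the front: come to the stay tilted, hand to the front, or beside the lid
- stay_elbow (a joint): stay's elbow angle, rad: 0 folded (lid shut), about 1.9 with the lid at 1.13, 2.65 straight, 2.91 at its stop past centre (locked). A weak spring folds it if let go before straight; past it the lid's weight holds it. Pushing it lifts the damped lid: about 5 N at 12 mm/s, 10 to 20 N at 25 mm/s; near straight it goes easily, at the stop the force rises sharply
- vial_1: small capped vial, 27 mm across, 54 mm high, loose; stands in front of the case, left or right of the handle; origin at the centre of its base
- vial_2: small capped vial, 27 mm across, 54 mm high, loose; stands in front of the case, left or right of the handle; origin at the centre of its base
- holder_1: turned specimen holder, 24 mm across, 34 mm high, loose, on the low black tray to the left; origin at the centre of its base
- holder_2: turned specimen holder, 24 mm across, 40 mm high, loose, on the low black tray to the left; origin at the centre of its base
- grease_pot: round pot, 91 mm across, 44 mm high, loose, at the right; origin at the centre of its base
- stay_lower: lower link of the stay with the thumb roll, 44.5 mm long; origin at the stay's foot; a press of more than about 30 N would bend it

How it is judged:
By the outcome, as a careful person would: the job done as asked, in the order asked, and still so for the second after the job is handed in, with the robot touching nothing.
It also fails if it takes over 48 s, if anything falls off the work surface, if the arm or the gripper's body presses on something with over 40 N, if the wrist force passes 120 N, or if a joint passes its speed limit or range.

## Working session

There is one attempt and no reset: what is moved stays moved. The work goes in short steps, each a Python script; the robot and the scene stay as the last script left them, time stands still between calls to the robot, and variables do not carry over. Pictures are saved under pics/ and viewed, at most 10 in all, crops included, and the job is handed in when it is done.

```bash
mkdir -p pics; ls; python3 - <<'E'
from station import robot
import cv2,numpy as np
for n in ("scene","top"):
    c=robot.capture(n); cv2.imwrite(f"pics/{n}0.png",c["frame"][:,:,::-1]); np.savez(f"{n}0.npz",mtx=c["mtx"],view=c["view"])
    print(n,c["mtx"].tolist(),np.round(c["view"],3).tolist())
E
```

```text
pics
scene [[594.2539396968925, 0.0, 318.8750913201908], [0.0, 594.2539396968925, 241.62398071500726], [0.0, 0.0, 1.0]] [[-0.524, -0.852, 0.015, 180.487], [-0.456, 0.266, -0.849, 306.976], [0.719, -0.452, -0.528, 1036.982], [0.0, 0.0, 0.0, 1.0]]
top [[614.3330090527674, 0.0, 329.90482067033605], [0.0, 614.3330090527674, 244.32950275472442], [0.0, 0.0, 1.0]] [[-0.005, -1.0, 0.002, -78.956], [-0.996, 0.005, -0.091, 472.332], [0.091, -0.002, -0.996, 1404.087], [0.0, 0.0, 0.0, 1.0]]
```

View pics/scene0.png

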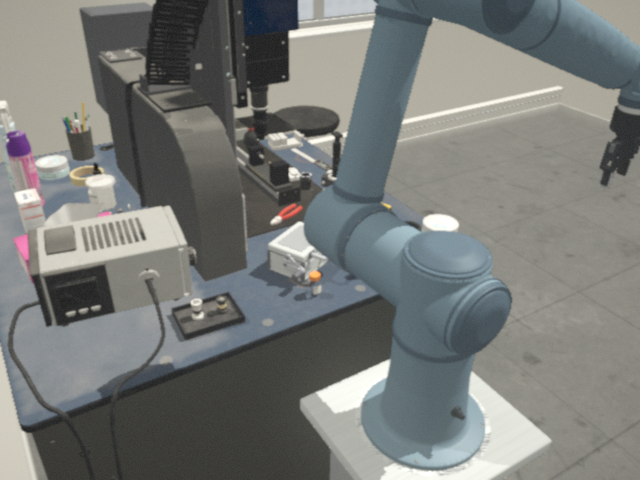

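View pics/top0.png

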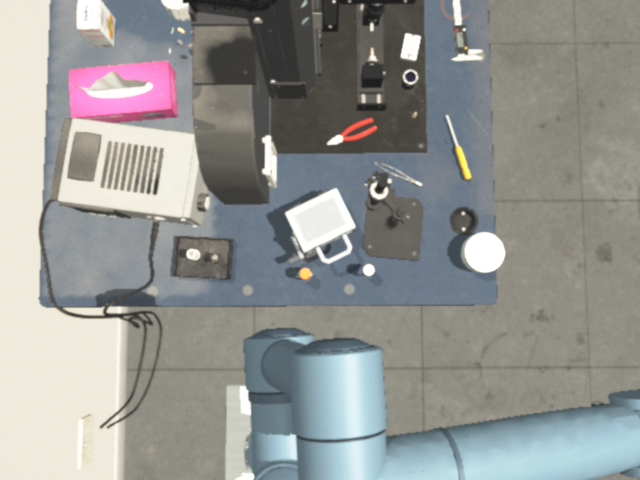

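The top view shows the case at about (320,222) with its handle at (338,252), the stay near (300,250), vials at (305,273) and (367,270), the tray at (203,257) and the pot at (483,252). I'll zoom in.

```bash
python3 - <<'E'
import cv2
a=cv2.imread("pics/top0.png")[170:300,260:430]; cv2.imwrite("pics/topc.png",cv2.resize(a,None,fx=4.5,fy=4.5,interpolation=cv2.INTER_CUBIC))
E
```

```text
(no output)
```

View pics/topc.png

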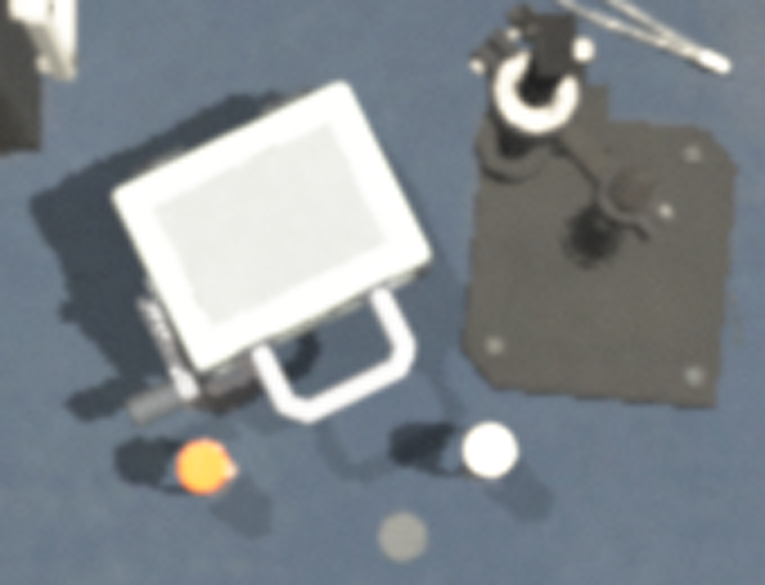

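Crop: the lid corners are at (115,192), (345,82), (432,258) and (200,368). The handle bar runs from (300,413) to (408,355), the thumb roll is near (160,398), and the vial caps are at (203,467) and (490,450). Next I fit the case pose and plan.

```bash
cat > geo.py <<'E'
import numpy as np
from scipy.spatial.transform import Rotation as R
F=np.array([-8,43.]);H=np.array([50,55.])
class Case:
    def __init__(s,x,y,yaw): s.o=np.array([x,y,0.]); s.yaw=yaw; s.M=R.from_euler('z',yaw).as_matrix()
    def w(s,p): return s.o+s.M@np.asarray(p,float)
    def bar(s,th): # hinge-relative polar incl. 9 mm offset of bar above hinge line
        a=th+np.arctan2(9,142); r=np.hypot(142,9) ; return s.w([H[0]-r*np.cos(a),0,H[1]+r*np.sin(a)])
    def ori(s,tilt,flip=False): # tool z = (sin tilt,0,-cos tilt) in case frame, tool y in case xz plane
        t=np.radians(tilt); z=np.array([np.sin(t),0,-np.cos(t)]); x=np.array([0,1.,0])*(-1 if flip else 1)
        m=s.M@np.column_stack([x,np.cross(z,x),z]); return R.from_matrix(m).as_euler('xyz',degrees=True)
def att(th): a=th+np.radians(8.1); return H+65*np.array([-np.cos(a),np.sin(a)])
def elbow(th,side=1): # side 1: front/upper
    A=att(th); d=A-F; L=np.hypot(*d); h=np.sqrt(max(44.5**2-L*L/4,0)); n=np.array([-d[1],d[0]])/L
    return F+d/2+side*h*n
E
cat > fit.py <<'E'
import numpy as np,cv2
from geo import *
from scipy.optimize import least_squares
d=np.load("top0.npz");K,V=d["mtx"],d["view"]
def ray(u,v,z):
    r=V[:3,:3].T@np.linalg.inv(K)@[u,v,1]; c=-V[:3,:3].T@V[:3,3]; return c+r*(z-c[2])/r[2]
cr=lambda x,y:((x+.5)/4.5-.5+260,(y+.5)/4.5-.5+170)
def proj(p): q=V[:3,:3]@p+V[:3,3]; q=K@q; return q[:2]/q[2]
obs=[((50,65,75),(115,192)),((50,-65,75),(345,82)),((-50,-65,75),(432,258)),((-50,65,75),(200,368)),((-92,0,64),(355,385)),((-52,91,42),(160,398))]
f=lambda x:np.concatenate([proj(Case(*x).w(p))-cr(*c) for p,c in obs])
s=least_squares(f,[450,-20,.4]);print(s.x,np.round(s.fun.reshape(-1,2),2).tolist())
np.save("case.npy",s.x)
for n,c in(("v1",(203,467)),("v2",(490,450))):print(n,ray(*cr(*c),54), (Case(*s.x).M.T@(ray(*cr(*c),54)-Case(*s.x).o)).round())
print("pot",ray(483,252,44))
E
python3 fit.py; python3 - <<'E'
from station import robot
from geo import *
c=Case(*np.load("case.npy"))
for th in(0,.6,1,1.1,1.13,1.18,1.2,1.22,1.24,1.25):print(th,att(th).round(1),np.hypot(*(att(th)-F)).round(1),elbow(th).round(1),elbow(th,-1).round(1))
for fl in(0,1):
  for th in(0,.6,1.2): print(fl,th,c.bar(th).round(),robot.inverse_kinematics(list(c.bar(th)),list(c.ori(0,fl))))
  for t in(20,35,45,55,60): print(fl,t,robot.inverse_kinematics(list(c.w([-20,97,100])),list(c.ori(t,fl))))
E
```

```text
[ 5.23937209e+02 -6.04009907e+01  4.48813681e-01] [[-0.54, -0.44], [0.39, -1.08], [0.69, -0.56], [-0.02, 0.38], [-0.09, 1.08], [-0.43, 0.61]]
v1 [403.37513005 -24.17642115  54.        ] [-93.  85.  54.]
v2 [ 411.14550423 -168.26807671   54.        ] [-148.  -48.   54.]
pot [ 450.46304685 -430.70224334   44.        ]
0 [-14.4  64.2] 22.1 [-52.5  41.2] [30.1 66. ]
0.6 [ 2.1 98.9] 56.8 [-36.7  77. ] [30.8 64.9]
1 [ 22.9 114.1] 77.5 [-12.6  87.3] [27.5 69.8]
1.1 [ 29.  116.5] 82.3 [-4.7 87.4] [25.6 72.1]
1.13 [ 30.8 117.1] 83.7 [-2.  87.1] [24.9 73. ]
1.18 [ 34. 118.] 85.9 [ 2.9 86.2] [23.1 74.8]
1.2 [ 35.2 118.3] 86.8 [ 5.1 85.5] [22.1 75.8]
1.22 [ 36.5 118.6] 87.7 [ 7.7 84.6] [20.8 76.9]
1.24 [ 37.8 118.8] 88.6 [11.2 83.2] [18.6 78.7]
1.25 [ 38.4 119. ] 89.0 [15.2 81. ] [15.2 81. ]
0 0 [ 441. -100.   64.] [-27.22921543   3.01378906 123.75677647   0.          53.22943448
 -52.94434515]
0 0.6 [468. -87. 143.] [-24.25491185  -2.12049689 118.87937443   0.          63.24112247
 -49.97004158]
0 1.2 [530. -57. 191.] [-18.36771665   2.01973363 109.15950938   0.          68.82075699
 -44.082846
[... 232 characters left out ...]
75392   40.88536182
 -103.43078407]
0 55 None
0 60 None
1 0 [ 441. -100.   64.] [-2.72292154e+01  3.01378906e+00  1.23756776e+02 -2.54444375e-14
  5.32294345e+01  1.27055655e+02]
1 0.6 [468. -87. 143.] [-2.42549119e+01 -2.12049689e+00  1.18879374e+02 -2.54444375e-14
  6.32411225e+01  1.30029958e+02]
1 1.2 [530. -57. 191.] [-1.83677167e+01  2.01973363e+00  1.09159509e+02 -2.54444375e-14
  6.88207570e+01  1.35917154e+02]
1 20 [-19.13335023  -8.78317215 132.05013706  20.2820839   44.09344025
 122.06746497]
1 35 [-25.77150542 -12.86780484 139.1682474   45.00488438  39.39389665
  96.47055386]
1 45 [-30.42980317 -13.15515126 143.10301873  63.78375392  40.88536182
  76.56921593]
1 55 None
1 60 None
```

```bash
python3 - <<'E'
from station import robot
from geo import *
import cv2
c=Case(*np.load("case.npy"))
for t in(35,40,43):
  for p in([-90,97,190],[-60,97,140],[-45,97,120],[-35,97,110],[-10,97,100],[5,97,95]): 
    q=robot.inverse_kinematics(list(c.w(p)),list(c.ori(t)));print(t,p,None if q is None else np.round(q))
p=c.bar(0);p[2]=230
robot.move_ptp(list(p),list(c.ori(0)))
pos,rot=robot.current_tool_pos(),robot.current_tool_rot()
w=robot.capture("wrist");cv2.imwrite("pics/w0.png",w["frame"][:,:,::-1])
np.savez("w0.npz",mtx=w["mtx"],T=w["T_tool_cam"],pos=pos,rot=rot);print(pos,rot,np.round(w["T_tool_cam"],3).tolist(),robot.current_time_s())
E
```

```text
35 [-90, 97, 190] [-37. -39. 145.  35.  62. -77.]
35 [-60, 97, 140] [-32. -26. 143.  39.  50. -80.]
35 [-45, 97, 120] [-29. -20. 142.  42.  45. -82.]
35 [-35, 97, 110] [-28. -17. 141.  43.  42. -83.]
35 [-10, 97, 100] [-24. -11. 138.  45.  38. -83.]
35 [5, 97, 95] [-23.  -8. 136.  46.  36. -82.]
40 [-90, 97, 190] None
40 [-60, 97, 140] None
40 [-45, 97, 120] [-32. -21. 144.  50.  45. -90.]
40 [-35, 97, 110] [-30. -18. 143.  52.  43. -92.]
40 [-10, 97, 100] [-27. -12. 140.  55.  38. -93.]
40 [5, 97, 95] [-25.  -9. 138.  56.  36. -93.]
43 [-90, 97, 190] None
43 [-60, 97, 140] None
43 [-45, 97, 120] [-34. -21. 145.  55.  46. -96.]
43 [-35, 97, 110] [-32. -18. 144.  57.  43. -98.]
43 [-10, 97, 100] [-28. -12. 141.  61.  39. -99.]
43 [5, 97, 95] [ -26.   -9.  139.   63.   37. -100.]
[ 441.19612496 -101.00259317  230.1706622 ] [1.79993678e+02 1.90840752e-02 1.15645125e+02] [[-0.0, -0.957, -0.289, 72.599], [1.0, -0.0, -0.0, 1.538], [0.0, -0.289, 0.957, -124.466], [0.0, 0.0, 0.0, 1.0]] 2.325
```

View pics/w0.png

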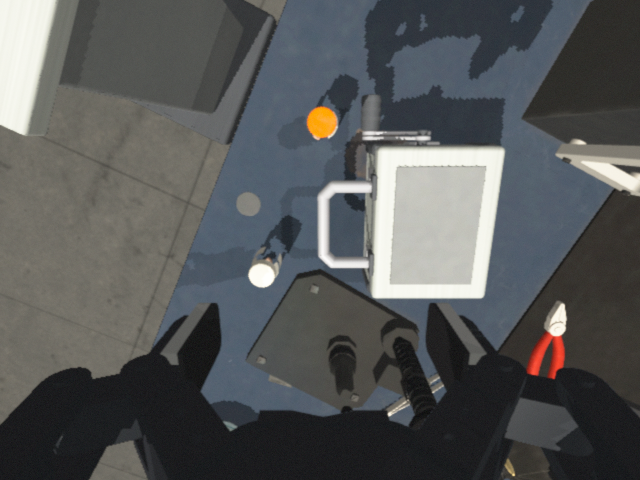

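The wrist view shows the lid corners at (373,147), (503,147), (487,299) and (371,297). The bar's middle is at (324,226), the roll's at (371,114), and nothing stands near the bar. I'll refine the pose with both views.

```bash
cat >> fit.py <<'E'
w=np.load("w0.npz");T=np.eye(4);T[:3,:3]=R.from_euler('xyz',w["rot"],degrees=True).as_matrix();T[:3,3]=w["pos"]
VW=np.linalg.inv(T@w["T"])
def pw(p): q=w["mtx"]@(VW[:3,:3]@p+VW[:3,3]); return q[:2]/q[2]
ow=[((50,65,75),(503,147)),((50,-65,75),(487,299)),((-50,-65,75),(371,297)),((-50,65,75),(373,147)),((-92,0,64),(324,226)),((-52,91,42),(371,115))]
fw=lambda x:np.concatenate([pw(Case(*x).w(p))-c for p,c in ow])
sw=least_squares(fw,s.x);print("wrist",sw.x,np.round(sw.fun.reshape(-1,2),1).tolist())
b=least_squares(lambda x:np.concatenate([f(x)*2.3,fw(x)]),s.x);print("both",b.x)
np.save("case.npy",b.x)
print([Case(*x).bar(0).round(1) for x in(s.x,sw.x,b.x)])
E
python3 fit.py
```

```text
[ 5.23937209e+02 -6.04009907e+01  4.48813681e-01] [[-0.54, -0.44], [0.39, -1.08], [0.69, -0.56], [-0.02, 0.38], [-0.09, 1.08], [-0.43, 0.61]]
v1 [403.37513005 -24.17642115  54.        ] [-93.  85.  54.]
v2 [ 411.14550423 -168.26807671   54.        ] [-148.  -48.   54.]
pot [ 450.46304685 -430.70224334   44.        ]
wrist [ 5.24676130e+02 -6.05795742e+01  4.61638506e-01] [[2.8, -1.9], [-1.5, 0.3], [0.1, 3.7], [2.5, 0.0], [-1.9, 0.3], [-2.7, -1.3]]
both [ 5.24347062e+02 -6.05082762e+01  4.56215115e-01]
[array([ 441. , -100.3,   64. ]), array([ 442.3, -101.6,   64. ]), array([ 441.8, -101. ,   64. ])]
```

```bash
python3 - <<'E'
from station import robot
from geo import *
c=Case(*np.load("case.npy")); t0=20
tl=lambda th:t0*(1-th/1.21)
ths=np.linspace(0,1.21,11)[1:]
for th in ths: assert robot.inverse_kinematics(list(c.bar(th)),list(c.ori(tl(th)))) is not None,th
b=c.bar(0)
back=b-R.from_euler('xyz',c.ori(t0),degrees=True).as_matrix()[:,2]*70
robot.gripper_to(0.42)
robot.move_l(list(back),list(c.ori(t0)),150)
robot.move_l(list(b),None,90)
print("at bar",robot.current_force().round(1) if hasattr(robot.current_force(),'round') else robot.current_force())
robot.gripper_to(0.0)
w=robot.current_width();f0=np.array(robot.current_force());print("w",w,robot.current_grip_force(),f0.round(1),robot.current_time_s())
if 0.05<w<0.2:
  for th in ths:
    robot.move_l(list(c.bar(th)),list(c.ori(tl(th))),45)
    f=np.array(robot.current_force());print(round(th,2),f.round(1),round(robot.current_width(),3),round(robot.current_time_s(),2))
    if np.linalg.norm(f)>70: print("STOP");break
E
```

```text
at bar [-0.4  0.1  1.1]
w 0.09469711339018705 58.50368857383728 [-4.1 -1.3  3.9] 4.9833
0.12 [-2.3 -4.9 -2. ] 0.094 5.52
0.24 [-4.7 -6.2  0.3] 0.094 6.05
0.36 [-4.2 -5.8 -1.6] 0.088 6.58
0.48 [-6.5 -7.3  2.8] 0.088 7.12
0.6 [-11.2  -8.3   6.3] 0.094 7.65
0.73 [-13.3  -7.   10.4] 0.094 8.18
0.85 [-13.5  -5.5  15. ] 0.091 8.72
0.97 [-11.7  -5.4  13. ] 0.089 9.25
1.09 [-10.3  -3.5  15.9] 0.094 9.78
1.21 [-7.7 -3.1 16. ] 0.091 10.32
```

The lid is up at about 1.21 rad with low forces. Now release and go to the stay.

```bash
python3 - <<'E'
from station import robot
from geo import *
import cv2
c=Case(*np.load("case.npy"));Y=98
ik=lambda p,t:robot.inverse_kinematics(list(c.w(p)),list(c.ori(t)))
wp=[([0,Y,235],0),([-40,Y,140],33),([-27,Y,117],40)]
assert all(ik(*a) is not None for a in wp)
b=c.bar(1.21)
robot.gripper_to(0.4)
robot.move_l(list(b+[0,0,45]),None,150)
print(robot.current_time_s(),np.round(robot.current_force(),1))
for p,t in wp[:2]: robot.move_ptp(list(c.w(p)),list(c.ori(t)))
robot.gripper_to(0.0)
robot.move_l(list(c.w(wp[2][0])),list(c.ori(wp[2][1])),150)
print(np.round(robot.current_force(),1),robot.current_time_s())
pos,rot=robot.current_tool_pos(),robot.current_tool_rot()
w=robot.capture("wrist");cv2.imwrite("pics/w1.png",w["frame"][:,:,::-1])
np.savez("w1.npz",mtx=w["mtx"],T=w["T_tool_cam"],pos=pos,rot=rot)
E
```

```text
11.1417 [ 0.2  0.3 -0.4]
[ 0.  -0.1 -0.6] 13.1167
```

View pics/w1.png

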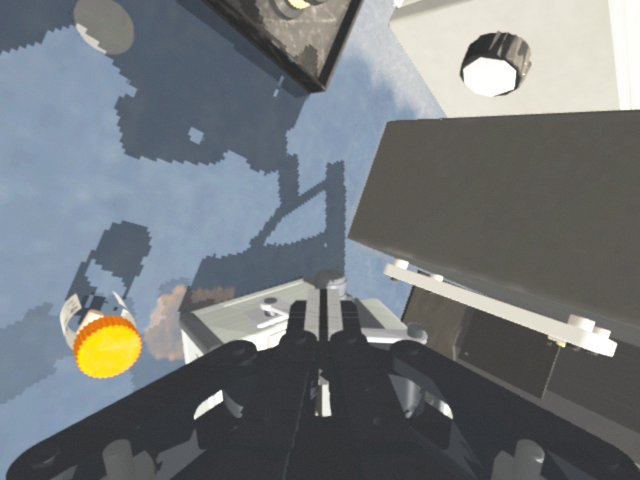

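The wrist view shows the roll just ahead of the closed fingertips at (328,275), centred on them. The upper link runs right to the lid, and the vial stands clear at (108,345). I'll check the lid angle from that pixel, then push.

```bash
python3 - <<'E'
from geo import *
c=Case(*np.load("case.npy"));w=np.load("w1.npz")
T=np.eye(4);T[:3,:3]=R.from_euler('xyz',w["rot"],degrees=True).as_matrix();T[:3,3]=w["pos"];V=np.linalg.inv(T@w["T"])
def pw(p): q=w["mtx"]@(V[:3,:3]@p+V[:3,3]); return (q[:2]/q[2]).round(0)
for th in(1.0,1.1,1.13,1.16,1.19,1.21):
    e=elbow(th);print(th,e.round(1),pw(c.w([e[0],105,e[1]])),pw(c.w([e[0],91,e[1]])))
print("tip",pw(T[:3,3]+T[:3,2]*19))
E
```

```text
1.0 [-12.6  87.3] [304. 281.] [304. 307.]
1.1 [-4.7 87.4] [317. 277.] [317. 302.]
1.13 [-2.  87.1] [321. 275.] [321. 301.]
1.16 [ 0.8 86.6] [324. 273.] [324. 299.]
1.19 [ 4.  85.9] [328. 272.] [328. 297.]
1.21 [ 6.4 85.1] [331. 270.] [331. 295.]
tip [319. 306.]
```

```bash
python3 - <<'E'
from station import robot
from geo import *
c=Case(*np.load("case.npy"));Y=98;tilt=40
t=np.radians(tilt);n=np.array([np.sin(t),-np.cos(t)])
def tcp(phi): p=np.radians(phi);q=F+44.5*np.array([np.cos(p),np.sin(p)])-27*n;return c.w([q[0],Y,q[1]])
robot.move_l(list(tcp(84)),None,40)
f0=np.array(robot.current_force());print("start",f0.round(1),robot.current_time_s())
phi=84;fl=0
while phi>49.5:
    phi-=1.2 if phi>57 else .6
    robot.move_l(list(tcp(phi)),None,9)
    f=c.M.T@(np.array(robot.current_force())-f0);p=np.radians(phi)
    push=-(f[0]*np.sin(p)-f[2]*np.cos(p))
    print(round(phi,1),f.round(1),round(push,1),round(robot.current_time_s(),2))
    if np.linalg.norm(f)>22 or (phi<58 and push>6): print("STOP");break
E
```

```text
start [-0.2 -0.6  0. ] 13.5917
82.8 [0.6 0.5 0.5] -0.5 13.84
81.6 [ 1.1  1.  -0.3] -1.1 14.09
80.4 [0.5 0.3 0.4] -0.5 14.34
79.2 [-0.8  0.3 -0.4] 0.7 14.59
78.0 [0.9 1.3 1. ] -0.6 14.84
76.8 [-0.4  0.6  2.1] 0.9 15.09
75.6 [0.6 1.  1.2] -0.3 15.34
74.4 [1.  1.5 2.6] -0.3 15.59
73.2 [-0.6  0.   1.8] 1.1 15.84
72.0 [0.4 0.4 1.5] 0.1 16.09
70.8 [0.3 0.7 2.2] 0.4 16.34
69.6 [-0.   0.6  1.4] 0.5 16.59
68.4 [1.  0.5 1.1] -0.5 16.84
67.2 [0.8 0.5 0.3] -0.6 17.09
66.0 [0.4 0.3 0.7] -0.1 17.34
64.8 [1.1 0.4 0.6] -0.7 17.59
63.6 [0.4 0.3 0.3] -0.2 17.84
62.4 [0.3 0.5 0.3] -0.1 18.09
61.2 [-0.6  0.5 -0.7] 0.2 18.34
60.0 [0.5 0.7 0.2] -0.4 18.59
58.8 [ 0.7 -0.2 -0.7] -0.9 18.84
57.6 [1.1 1.  0.6] -0.6 19.09
56.4 [ 1.2 -0.2  0. ] -1.0 19.34
55.8 [ 1.   0.6 -0.8] -1.3 19.59
55.2 [ 0.1  0.7 -0.1] -0.1 19.84
54.6 [-0.1  0.5  0. ] 0.1 20.09
54.0 [ 0.5 -0.2  0. ] -0.4 20.34
53.4 [ 0.6  0.5 -0.7] -1.0 20.59
52.8 [-0.3  0.4 -0.2] 0.1 20.84
52.2 [ 0.9  0.1 -0.7] -1.1 21.09
51.6 [1.3 0.3 0.2] -0.9 21.34
51.0 [0.4 0.3 0.7] 0.1 21.59
50.4 [-5.4  2.1  4.9] 7.2 21.84
STOP
```

```bash
python3 - <<'E'
from station import robot
import cv2,numpy as np
pos,rot=robot.current_tool_pos(),robot.current_tool_rot()
w=robot.capture("wrist")["frame"];s=robot.capture("top")["frame"][150:300,250:450]
a=cv2.resize(w[150:450,150:550],(560,420));b=cv2.resize(s,(560,420))
a=cv2.resize(w[180:380,200:520],(480,300));b=cv2.resize(s,(400,300));
out=np.vstack([cv2.resize(w[200:380,200:520],(700,394)),cv2.resize(s,(700,525))[200:400]])
cv2.imwrite("pics/w2.png",out[:,:,::-1]);print(pos,robot.current_force(),robot.current_time_s())
E
```

```text
[483.88139024  28.78829442  98.12314627] [-4.97282484 -1.05559149  5.24404901] 21.9417
```

View pics/w2.png

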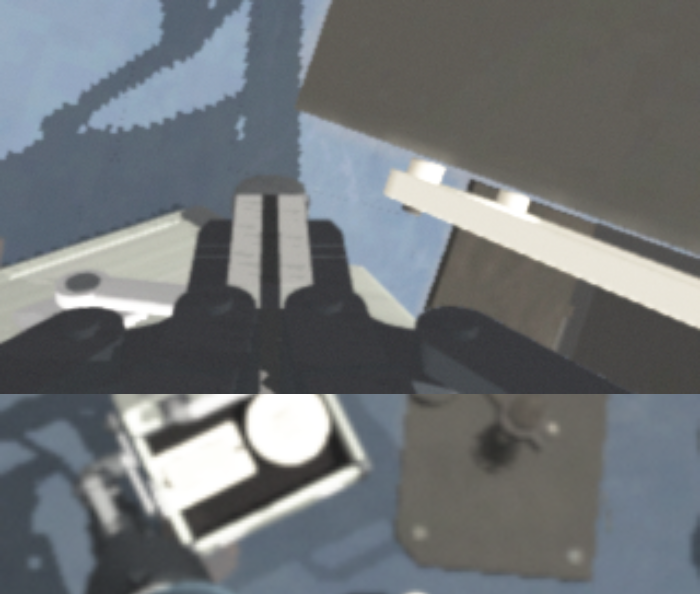

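The roll sits on the fingertips at the expected past-centre position, and the force rises only there. I'll back off and check that it holds.

```bash
python3 - <<'E'
from station import robot
from geo import *
import cv2
c=Case(*np.load("case.npy"));pos=np.array(robot.current_tool_pos());rot=robot.current_tool_rot()
z=R.from_euler('xyz',rot,degrees=True).as_matrix()[:,2]
robot.move_l(list(pos-z*32),None,80)
def shot(tag):
    p,r=robot.current_tool_pos(),robot.current_tool_rot();w=robot.capture("wrist")
    T=np.eye(4);T[:3,:3]=R.from_euler('xyz',r,degrees=True).as_matrix();T[:3,3]=p;V=np.linalg.inv(T@w["T_tool_cam"])
    def pw(p): q=w["mtx"]@(V[:3,:3]@p+V[:3,3]); return (q[:2]/q[2]).round(0)
    for th,s in((1.1,1),(1.2,1),(1.25,1),(1.24,-1),(1.2,-1)):
        e=elbow(th,s);a=att(th);print(th,s,pw(c.w([e[0],105,e[1]])),"att",pw(c.w([a[0],75,a[1]])))
    e=F;print("foot",pw(c.w([F[0],75,F[1]])),robot.current_time_s(),robot.current_force())
    return w["frame"]
a=shot(0);robot.hold(2);b=robot.capture("wrist")["frame"]
print("diff",np.abs(a.astype(int)-b).max(), (np.abs(a.astype(int)-b).max(2)>25).sum())
cv2.imwrite("pics/w3.png",b[:,:,::-1])
E
```

```text
1.1 1 [293. 277.] att [382. 332.]
1.2 1 [307. 271.] att [393. 329.]
1.25 1 [317. 264.] att [398. 328.]
1.24 -1 [319. 262.] att [397. 328.]
1.2 -1 [321. 259.] att [393. 329.]
foot [247. 303.] 22.5417 [ 0.62315822 -0.40094698  0.31368328]
diff 68 378
```

View pics/w3.png

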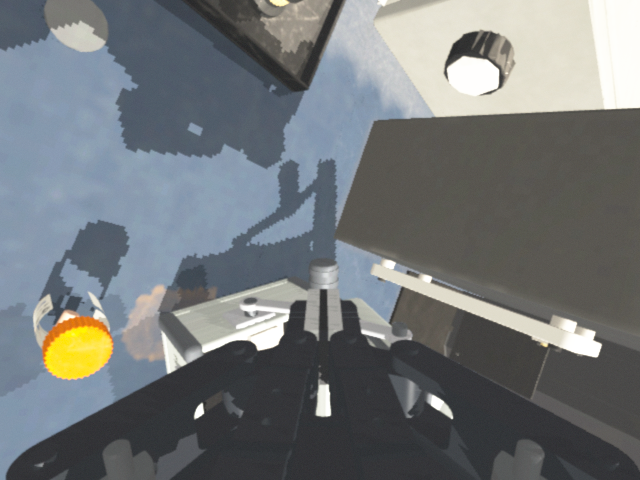

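The roll is at (323,267), beyond the foot–lid line (249,304)–(402,333), which matches the locked pose. I'll move clear and test that nothing drifts.

```bash
python3 - <<'E'
from station import robot
from geo import *
import cv2
c=Case(*np.load("case.npy"))
robot.move_ptp(list(c.w([-50,100,140])),list(c.ori(33)))
robot.hold(.5);a=robot.capture("wrist")["frame"];robot.hold(3);b=robot.capture("wrist")["frame"]
d=np.abs(a.astype(int)-b).max(2);print("diff",d.max(),(d>25).sum(),robot.current_force(),robot.current_time_s())
cv2.imwrite("pics/w4.png",b[100:400,100:,::-1])
E
```

```text
diff 124 1468 [-0.5938946  -0.14388674  0.24035217] 28.5417
```

View pics/w4.png

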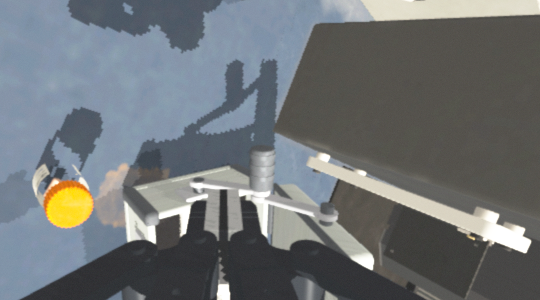

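```bash
python3 - <<'E'
from station import robot
import numpy as np,cv2
A=[]
for h in(.05,.05,1.0):
    A.append(cv2.cvtColor(robot.capture("wrist")["frame"],cv2.COLOR_RGB2GRAY).astype(np.float32)); robot.hold(h)
for i,j in((0,1),(1,2)):
    d=np.abs(A[i]-A[j]);print(i,j,d.max(),(d>15).sum())
    H,W=12,16
    print((d>15).reshape(12,40,16,40).sum((1,3)))
for nm,(x0,y0,x1,y1) in dict(knob=(340,240,380,300),lid=(360,110,640,360),vial=(130,250,200,340)).items():
    print(nm,[cv2.phaseCorrelate(A[0][y0:y1,x0:x1].copy(),A[k][y0:y1,x0:x1].copy()) for k in(1,2)])
print(robot.current_time_s())
E
```

```text
0 1 9.0 0
[[0 0 0 0 0 0 0 0 0 0 0 0 0 0 0 0]
 [0 0 0 0 0 0 0 0 0 0 0 0 0 0 0 0]
 [0 0 0 0 0 0 0 0 0 0 0 0 0 0 0 0]
 [0 0 0 0 0 0 0 0 0 0 0 0 0 0 0 0]
 [0 0 0 0 0 0 0 0 0 0 0 0 0 0 0 0]
 [0 0 0 0 0 0 0 0 0 0 0 0 0 0 0 0]
 [0 0 0 0 0 0 0 0 0 0 0 0 0 0 0 0]
 [0 0 0 0 0 0 0 0 0 0 0 0 0 0 0 0]
 [0 0 0 0 0 0 0 0 0 0 0 0 0 0 0 0]
 [0 0 0 0 0 0 0 0 0 0 0 0 0 0 0 0]
 [0 0 0 0 0 0 0 0 0 0 0 0 0 0 0 0]
 [0 0 0 0 0 0 0 0 0 0 0 0 0 0 0 0]]
1 2 14.0 0
[[0 0 0 0 0 0 0 0 0 0 0 0 0 0 0 0]
 [0 0 0 0 0 0 0 0 0 0 0 0 0 0 0 0]
 [0 0 0 0 0 0 0 0 0 0 0 0 0 0 0 0]
 [0 0 0 0 0 0 0 0 0 0 0 0 0 0 0 0]
 [0 0 0 0 0 0 0 0 0 0 0 0 0 0 0 0]
 [0 0 0 0 0 0 0 0 0 0 0 0 0 0 0 0]
 [0 0 0 0 0 0 0 0 0 0 0 0 0 0 0 0]
 [0 0 0 0 0 0 0 0 0 0 0 0 0 0 0 0]
 [0 0 0 0 0 0 0 0 0 0 0 0 0 0 0 0]
 [0 0 0 0 0 0 0 0 0 0 0 0 0 0 0 0]
 [0 0 0 0 0 0 0 0 0 0 0 0 0 0 0 0]
 [0 0 0 0 0 0 0 0 0 0 0 0 0 0 0 0]]
knob [((0.0267973050690955, -0.010884245283197203), 0.994140373468399), ((-0.02225603308027857, -0.002375630816963792), 0.9864976836244265)]
lid [((0.002234926830084305, 0.0035449537773786233), 0.9871678968535529), ((-0.0030776849129949824, 0.006467667966916224), 0.9881433766153124)]
vial [((0.003123657033157201, 0.010457246562559419), 0.9735465703187165), ((0.06860959524320265, -0.018768266456085314), 0.9790913985099321)]
29.7917
```

```bash
python3 - <<'E'
from station import robot
from geo import *
import cv2
c=Case(*np.load("case.npy"))
p,r=robot.current_tool_pos(),robot.current_tool_rot();w=robot.capture("wrist")
T=np.eye(4);T[:3,:3]=R.from_euler('xyz',r,degrees=True).as_matrix();T[:3,3]=p;V=np.linalg.inv(T@w["T_tool_cam"])
def pw(p): q=w["mtx"]@(V[:3,:3]@p+V[:3,3]); return (q[:2]/q[2]).round(1)
for th,s in((1.1,1),(1.2,1),(1.23,1),(1.25,1),(1.24,-1),(1.23,-1),(1.2,-1)):
    e=elbow(th,s);a=att(th);print(th,s,pw(c.w([e[0],105,e[1]])),pw(c.w([e[0],77,e[1]])),"att",pw(c.w([a[0],77,a[1]])))
print("foot",pw(c.w([F[0],75,F[1]])))
im=w["frame"][225:325,270:450];cv2.imwrite("pics/w5.png",cv2.resize(im,None,fx=4.4,fy=4.4,interpolation=cv2.INTER_CUBIC)[:,:,::-1])
E
```

```text
1.1 1 [336.2 257.9] [335.7 301.8] att [411.2 306.5]
1.2 1 [347.8 254.1] [346.9 296.8] att [421. 305.]
1.23 1 [351.7 252.3] [350.7 294.4] att [423.7 304.5]
1.25 1 [356.4 249.3] [355.2 290.5] att [425.5 304.1]
1.24 -1 [358.3 247.5] [357.1 288.1] att [424.6 304.3]
1.23 -1 [358.9 246.8] [357.7 287.1] att [423.7 304.5]
1.2 -1 [359.8 245.5] [358.5 285.4] att [421. 305.]
foot [295.4 281.6]
```

View pics/w5.png

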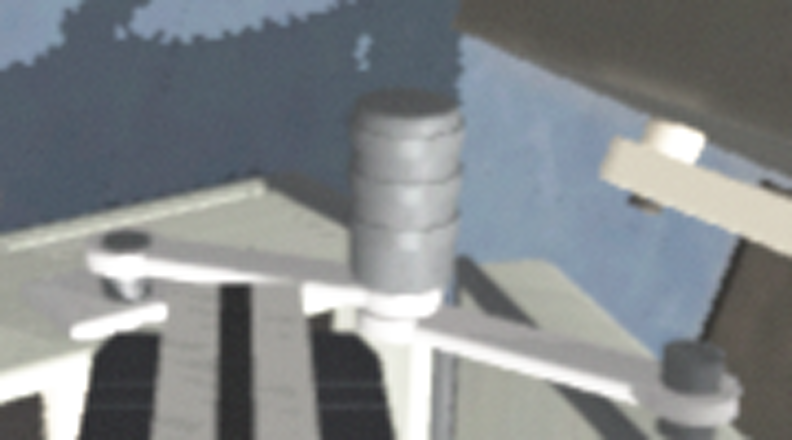

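The crop puts the roll's end at full-image (362.7,248.4), the foot pin at (298.4,279.5) and the lid pin at (428,307). Corrected for the 3 px camera offset, that is the past-centre pose. Nothing moved over the last second, and the gripper is clear.

```bash
python3 -c "
from station import robot
print(robot.current_time_s(),robot.current_force(),robot.hand_in())"
```

```text
the job is handed in; nothing more can be done
29.8417 [-0.19591208 -0.11896343 -0.19508138] None
```

The lid is up and the stay appears locked past centre on its stop: the last pictures match the locked pose, and nothing moved over the final second. The last push on the stop was about 7 N, no knocks registered on the force readings, and I handed in at 29.8 s with the gripper clear of everything.

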